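Tip a battery into its service cradle and press it onto the contacts

ROBOT

A 6-joint arm with a two-finger parallel gripper is mounted at the origin on the work surface. World frame = base frame: x ahead of the robot, y to its left, z up, the work surface at z = 0. Lengths are in m, angles in degrees, forces in N, time in s.
With the tool pointing down it reaches from about 0.375 to 0.75 m from the base axis. Payload 9 kg.
Tool frame: the origin (TCP) lies where the fingers leave the gripper's body, on its centre line; the fingertips stand 73 mm ahead of it and the grasp point (between the pads) lies 54 mm ahead of it (robot.tip_reach is the distance from the TCP to the fingertips, in m); z points along the fingers, y is the line along which they close (so a half turn about z gives the same grasp; the last joint's range is limited). The gripper opens to 85 mm and grips with 20 to 120 N. Pads are 22 mm wide; open, the fingers measure 114 mm over their backs; the gripper's body (76 mm by 85 mm) begins 54 mm behind the grasp point. The pads swing forward as they close: fully open they stand 13 mm farther back than shut.
Start: joints at [-82.088, 5.964, 5.575, 89.605, 0, 77.527], TCP at [0.209, -0.562, 0.304] pointing down, gripper open.
Joint ranges: [-171.21, 171.21], [-48.23, 106.86], [-62.78, 66.21], [-105.2, 120.99], [-86.42, 89.51], [-180, 180]. Speed limits (degrees/s): [127.2, 127.2, 147.25, 180, 180, 180].

INTERFACE

Orientations are given as [roll, pitch, yaw] about the fixed x, y, z axes, in that order (R = Rz(yaw) Ry(pitch) Rx(roll)).
In Python, from plant import robot gives the robot as it stands. Calls block until the motion is done:
- robot.move_pose(position, orientation): joint-space move of the TCP to a pose.
- robot.line_to(position, vel=0.15, rotation=None, guard=None): straight line of the TCP; rotation=None keeps the orientation; vel is the mean speed in m/s. With guard (N) it stops when the force on the tool has changed by that much, and returns True; else False.
- robot.goto_joints(angles): joint-space move.
- robot.set_gripper(opening): finger opening in m; the grip force is fixed at half the most; returns when the fingers have stopped.
- robot.pause(seconds).
- robot.ik(position, orientation): joint angles nearest the present ones, or None.
- robot.observe(): the state.
- robot.grab_frame(name): name is "scene" or "side" or "wrist"; returns the picture (420x560x3 uint8, blue, green, red); there is no depth.
- robot.get_calibration(name): a dict with "vertical_fov" (degrees; the focal length in pixels is half the picture's height over the tangent of half this angle, whatever the lens; pixels are square), "cx", "cy" (the principal point, pixels), "rvec" (rotation vector, rad) and "tvec" (3), from world to camera coordinates, as OpenCV has them. Camera axes: x right, y down, z forward; pixel columns grow to the right and rows downward; lengths in m; the calibration is good to about 2 mm. A picture is of the moment at which its call begins: read the wrist's pose just before it. get_calibration takes no time and is no camera call; for the wrist camera it gives the pose at the moment of the call.
A pose or a line that the arm cannot do raises robot.IKError and nothing moves.
- robot.job_done(): hands the job in; it is judged then, once.
The state is a dict: "time": time; "q": joint angles; "qvel": joint speeds; "joint_torque": joint torques, N m; "tool_pos": TCP position; "tcp_rot": TCP orientation; "ft_force": force on the tool from outside, world axes, zero at the start; "torque": the same for the moment, N m; "gripper_width": finger opening in m; "gripper_force": force on a finger pad.
Only numpy, scipy, OpenCV 4.12 (cv2) and the standard library are available. Lean on these libraries where they do the work, as an engineer would, in place of code of your own. Each camera call takes 0.05 s, during which the arm holds its last target. There are 200 camera calls.

TASK

Slide the standing battery along the bench, without lifting it, until it stands square and centred against the low front edge of the service cradle; do not ram it. Then push it high on its back so that it tips over that edge and lies on its side on the cradle's bed between the rails, terminals leading. Finally push it along the bed until both terminals meet the white contact plate in front of the end block, whose exact place must be felt, and press it home there with about 10 N for about a second, never more than 20 N, then let go and leave it there with its terminals touching the plate, with the other things on the bench undisturbed.

Things in the scene. Friction and masses are not known exactly. Their poses are not given: they have to be found in the camera images.
- battery: Loose sealed dark-grey battery, standing: 45 mm thick (x), 60 wide (y), 100 tall (z), plus two 6 mm high steel terminals on top at y = -18 and +18 mm. Mass 0.56 to 0.84 kg; pushed below 45 mm it slides on the bench (2 to 5 N), on the rubber at 3 to 10 N; pushed above 85 mm it tips. Origin: centre of its foot; z runs from foot to terminals; at the start x points roughly towards the cradle, 40 to 75 mm ahead.
- battery_top (a point): Point on the battery's long axis level with the tips of its terminals, 106 mm from its foot.
- cradle: Fixed cradle. Bed: black rubber slab 10 mm thick, 175 long, 100 wide; its vertical front edge, 10 mm high, is the low stop. Two rails, 12 mm wide, tops 22 mm above the bench, 76 mm apart inside, run from 30 mm behind the front edge to the far end. Origin: middle of the foot of the front edge, on the bench; x points along the bed away from that edge (the loading direction), y across, z up.
- endstop: Grey block clamped across the bed, 14 mm thick, 72 wide, 40 high above the bed. Origin: middle of the lower edge of its face towards the battery, on the bed (10 mm above the bench); axes as the cradle's. On screws before that face stands a rigid white contact plate with two brass strips, its front 6 to 20 mm proud of the block, set differently each time and not measured.
- driver: Bystander: screwdriver 170 mm long lying on the bench beside the cradle. Origin near its middle, on the bench.
- spool: Bystander: standing metal spool, 54 mm diameter, 48 mm high. Origin: centre of its underside.
- mic: Bystander: short dark standing microphone, 48 mm diameter, 76 mm high. Origin: centre of its underside.

How it is judged (in metres and radians):
On the way, in this order (a step that is already met when the one before it is completed fails the run):
1. the battery stands upright, square and centred against the cradle's front edge (angle between battery's own z axis and vertical below 0.06 rad and angle between the x axis of battery and the x axis of cradle, either way round below 0.1 rad and x of battery in the frame of cradle between -0.0265 and -0.0205 m and y of battery in the frame of cradle between -0.01 and 0.01 m), for 0.2 s.
2. the battery lies on its side on the bed between the rails, terminals leading, not yet home (angle between battery's own z axis and vertical between 1.5 and 1.64 rad and height (world z) of battery between 0.0285 and 0.0365 m and y of battery in the frame of cradle between -0.01 and 0.01 m and x of battery_top in the frame of cradle above 0.06 m), for 0.2 s.
3. the battery is pressed home onto the contact plate with more than 6 N (angle between battery's own z axis and vertical between 1.5 and 1.64 rad and height (world z) of battery between 0.0285 and 0.0365 m and y of battery in the frame of cradle between -0.01 and 0.01 m and contact force between battery and endstop above 6 N), for 0.4 s.
At the end, for the whole second after the job is handed in: The battery lies at rest on its side (broad face down, within 4 degrees of level) on the cradle's bed, within 10 mm of its middle line and 0.08 rad of its direction, terminals touching the contact plate (a residual contact force over 0.05 N, their tips 4 to 23 mm before the block), released (angle between battery's own z axis and vertical between 1.5 and 1.64 rad and height (world z) of battery between 0.0285 and 0.0365 m and y of battery in the frame of cradle between -0.01 and 0.01 m and x of battery_top in the frame of endstop between -0.023 and -0.004 m and contact force between battery and endstop above 0.05 N and angle between the z axis of battery and the x axis of cradle, either way round below 0.08 rad and linear speed of battery below 0.01 m/s).
It fails at once if the battery is lifted off the bench while standing (height (world z) of battery above 0.012 m and angle between battery's own z axis and vertical below 0.1 rad).
It fails at once if the standing battery is rammed against the cradle with more than 25 N (contact force between battery and cradle above 25 N and angle between battery's own z axis and vertical below 0.1 rad).
It fails at once if the contact plate is pressed with more than 20 N (contact force between battery and endstop above 20 N).
It fails at once if a bystander is moved more than 15 mm (distance of any of driver, spool, mic from where it was at the start of the episode above 0.015 m).
It also fails if it takes over 72 s, if anything falls off the work surface, if the arm or the gripper's body presses on something with over 40 N, if the wrist force passes 120 N, or if a joint passes its speed limit or range.

## Working session

There is one attempt and no reset: what is moved stays moved. The work goes in short steps, each a Python script; the robot and the scene stay as the last script left them, time stands still between calls to the robot, and variables do not carry over. Pictures are saved under pics/ and viewed, at most 10 in all, crops included, and the job is handed in when it is done.

```bash
ls; mkdir -p pics
cat > h.py <<'E'
import numpy as np, cv2
from plant import robot
def cal(name):
    c=robot.get_calibration(name); f=210/np.tan(np.radians(c["vertical_fov"])/2)
    R=cv2.Rodrigues(np.array(c["rvec"],float))[0]; t=np.array(c["tvec"],float).ravel()
    K=np.array([[f,0,c["cx"]],[0,f,c["cy"]],[0,0,1]]); return K,R,t,c
def ray(c,uv,z):
    K,R,t,_=c; uv=np.atleast_2d(np.array(uv,float))
    d=(R.T@np.linalg.inv(K)@np.c_[uv,np.ones(len(uv))].T).T; o=-R.T@t
    return o+d*((z-o[2])/d[:,2])[:,None]
def proj(c,P):
    K,R,t,_=c; p=(K@(R@np.atleast_2d(P).T+t[:,None])).T; return p[:,:2]/p[:,2:]
E
python3 - <<'E'
from h import *
for n in ["scene","side","wrist"]:
    c=cal(n); im=robot.grab_frame(n); cv2.imwrite(f"pics/{n}0.png",im)
    print(n,c[3],-c[1].T@c[2])
print(robot.observe())
a=[cv2.imread(f"pics/{n}0.png") for n in ["scene","side"]]
cv2.imwrite("pics/both0.png",cv2.resize(np.vstack(a),None,fx=.7,fy=.7))
E
```

```text
pics
scene {'vertical_fov': 54.668884375432626, 'cx': 283.5512713587838, 'cy': 212.5129696752096, 'rvec': array([ 1.44779872,  1.96783129, -0.967742  ]), 'tvec': array([ 0.11645418, -0.29412018,  1.40498208])} [1.25959567 0.28590396 0.636962  ]
side {'vertical_fov': 43.190962374759145, 'cx': 275.6737295353283, 'cy': 206.40308502536232, 'rvec': array([ 0.5374838 , -2.80482996,  0.99755999]), 'tvec': array([0.56771871, 0.19628152, 1.05189846])} [0.34884445 0.68613275 0.93533456]
wrist {'vertical_fov': 69.68826876262852, 'cx': 282.6081091311618, 'cy': 211.31148440681582, 'rvec': array([-2.36685506,  1.64604148,  0.25175534]), 'tvec': array([-0.59993354, -0.038212  ,  0.37907814])} [ 0.28050946 -0.53609129  0.37282866]
{'time': 0.15, 'q': array([-8.20887922e+01,  5.99250793e+00,  5.54154665e+00,  8.96073189e+01,
       -9.76764894e-04,  7.75248753e+01]), 'qvel': array([ 0.10775344, -0.04178778,  0.12852787,  0.04613593, -0.06596377,
       -0.00284357]), 'joint_torque': array([ 3.38350583e-03, -5.57355630e+01,  5.04006708e+01,  1.25709077e-02,
       -3.69639665e-04,  9.51120398e-06]), 'tool_pos': array([ 0.20897152, -0.562246  ,  0.30332391]), 'tcp_rot': array([-1.79942885e+02, -1.16357382e-02,  2.03863272e+01]), 'ft_force': array([-0.68636252, -0.19839328, -0.98835982]), 'torque': array([-0.11470378,  0.04911087,  0.00373124]), 'gripper_force': 0.0, 'gripper_width': 0.08550170698637045}
```

View pics/scene0.png

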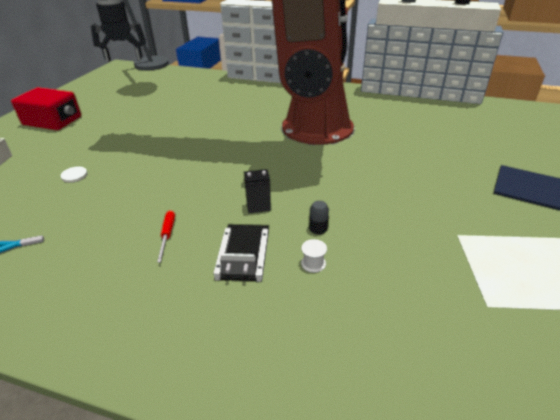

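View pics/side0.png

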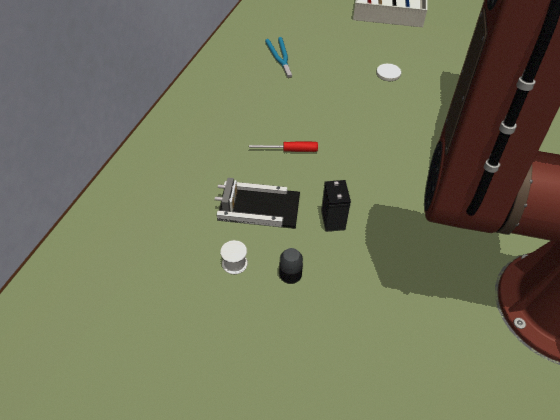

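The scene view shows the battery at (258,190), cradle at (243,250) with end block at (238,262), mic at (319,217), spool at (314,257) and driver at (166,235). In the side view the battery is at (336,205) and the bed's front corners are near (299,191) and (297,227).

Run:
```python
from h import *
np.set_printoptions(precision=4,suppress=True)
c=cal("side"); s=cal("scene")
print("side: front corners",ray(c,[(299,191),(297,227)],.01)[:,:2].tolist())
print("rail outer far/near", ray(c,[(287,187),(283,222),(236,185),(219,215)],.022)[:,:2].tolist())
print("batt terminals",ray(c,[(336,184),(339,197)],.106)[:,:2].tolist())
print("mic top",ray(c,(291,256),.076),"spool",ray(c,(234,251),.048),"driver",ray(c,[(250,147),(317,146)],.01))
print("scene batt terminals",ray(s,[(251,173),(264,172)],.106)[:,:2].tolist(),"mic",ray(s,(319,207),.076),"spool",ray(s,(314,249),.048),"drv",ray(s,[(170,213),(160,262)],.01))
w=cal("wrist");T=robot.observe()
R=cv2.Rodrigues(np.array(w[3]["rvec"]))[0]
from scipy.spatial.transform import Rotation as Ro
Rt=Ro.from_euler("xyz",T["tcp_rot"],degrees=True).as_matrix()
print("cam in tool",Rt.T@(-R.T@w[2]-T["tool_pos"]),(Rt.T@R.T))
```

```text
side: front corners [[0.5834090897359239, -0.07806154836497647], [0.5521775608829811, 0.02087982704316438]]
rail outer far/near [[0.6099316972267315, -0.06923285164815762], [0.5823294571988166, 0.02811596616921752], [0.7204426205812389, -0.031219918384561063], [0.7190464805984214, 0.0623525363834313]]
batt terminals [[0.49396642951040914, -0.04580691713031548], [0.4776229916424465, -0.014163606748187396]]
mic top [[0.5244 0.1387 0.076 ]] spool [[0.6409 0.1523 0.048 ]] driver [[ 0.7446 -0.1676  0.01  ]
 [ 0.5922 -0.2331  0.01  ]]
scene batt terminals [[0.4912812631551683, -0.047474095340557465], [0.4780424559122435, -0.01879033424264226]] mic [[0.5373 0.1341 0.076 ]] spool [[0.6461 0.151  0.048 ]] drv [[ 0.5842 -0.2355  0.01  ]
 [ 0.7438 -0.1677  0.01  ]]
cam in tool [ 0.0762  0.0004 -0.0696] [[-0.0005 -0.9545 -0.2982]
 [ 1.     -0.0006  0.0003]
 [-0.0005 -0.2982  0.9545]]
```

Run:
```python
from h import *
robot.move_pose([0.62,-0.02,0.30],[180,0,17]); robot.pause(.3)
c=cal("wrist"); im=robot.grab_frame("wrist"); cv2.imwrite("pics/w1.png",im); np.savez("w1.npz",K=c[0],R=c[1],t=c[2])
print(robot.observe()["tool_pos"],robot.observe()["ft_force"],robot.observe()["time"])
```

```text
[ 0.61997902 -0.02025417  0.3000001 ] [1.03957918 0.73594851 0.41114914] 2.9167
```

View pics/w1.png

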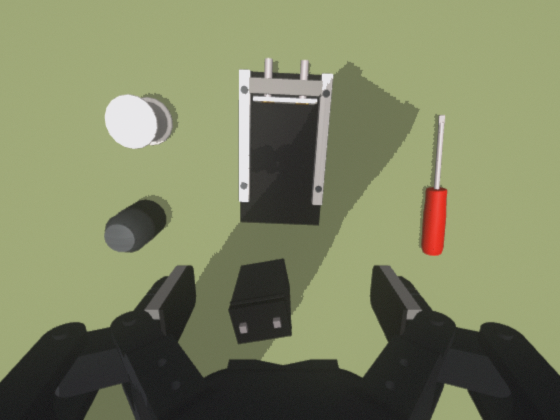

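The wrist view shows the battery top with terminals at (243,328) and (277,323). The bed front edge runs (240,222)–(320,224), with rails on either side from y≈72 to 205 and the white plate at y≈100 before the block. The driver, spool and mic are well clear.

Run:
```python
from h import *
np.set_printoptions(precision=4,suppress=True)
im=cv2.imread("pics/w1.png"); d=np.load("w1.npz"); c=(d["K"],d["R"],d["t"],0)
hsv=cv2.cvtColor(im,cv2.COLOR_BGR2HSV).astype(int); s,v=hsv[...,1],hsv[...,2]
g=(s<60)&(v>150)
# rails: per-row mid of bright runs
def rail(x0,x1):
    P=[]
    for r in range(110,198):
        x=np.where(g[r,x0:x1])[0]
        if len(x)>4: P.append((x0+x.min()-.5+.5,r,x0+x.max()+1))
    return np.array(P,float)
L=rail(232,258); Rr=rail(306,336)
for n,q in(("L",L),("R",Rr)): print(n,len(q),q[0],q[-1])
def W(q):
    return ray(c,np.c_[(q[:,0]+q[:,2])/2,q[:,1]],.022)
a,b=W(L),W(Rr)
def fit(p):
    vx,vy,x,y=cv2.fitLine(p[:,:2].astype(np.float32),cv2.DIST_HUBER,0,.01,.01).ravel(); k=np.sign(vx); return np.array([vx,vy])*k,np.array([x,y])
(da,pa),(db,pb)=fit(a),fit(b)
print("angles",np.degrees(np.arctan2(da[1],da[0])),np.degrees(np.arctan2(db[1],db[0])))
dr=(da+db);dr/=np.linalg.norm(dr);n=np.array([-dr[1],dr[0]])
print("rail spacing (88)",(pa-pb)@n)
# front edge: bed (dark) -> bench in columns
E=[]
for x in range(248,314,2):
    col=v[210:236,x]; gcol=cv2.GaussianBlur(im[...,1],(3,3),0)[205:238,x].astype(int)
    E.append((x,205+np.argmax(np.diff(gcol))+1))
E=np.array(E,float); print("front rows",E[:,1])
# terminals
t=(v>120)&(s<60); t[:305]=0;t[345:]=0;t[:,:233]=0;t[:,292:]=0
N,lab,st,ce=cv2.connectedComponentsWithStats(t.astype(np.uint8)); print(st[1:],ce[1:])
e=ray(c,E,.01)[:,:2]; print("edge x along dr",e@dr,"mid n",((pa+pb)/2)@n)
print("plate y", ray(c,[(284,101)],.03)[:,:2]@dr, "block front top", ray(c,[(286,94)],.05)[:,:2]@dr)
print("dr",dr)
```

```text
L 88 [238. 110. 250.] [238. 197. 249.]
R 83 [320. 110. 330.] [313. 197. 322.]
angles 14.272605 14.379289
rail spacing (88) 0.088193566
front rows [222. 222. 223. 223. 223. 223. 223. 223. 223. 223. 223. 223. 223. 224.
 224. 224. 224. 224. 224. 224. 224. 224. 224. 224. 225. 225. 225. 225.
 225. 225. 225. 225. 225.]
[[273 321   7   7  39]
 [240 326   7   7  40]] [[276.359 323.641]
 [242.85  329.225]]
edge x along dr [0.5435 0.5436 0.5424 0.5425 0.5426 0.5427 0.5428 0.5429 0.543  0.5432
 0.5433 0.5434 0.5435 0.5423 0.5424 0.5425 0.5426 0.5427 0.5429 0.543
 0.5431 0.5432 0.5433 0.5434 0.5422 0.5423 0.5424 0.5426 0.5427 0.5428
 0.5429 0.543  0.5431] mid n -0.1717411
plate y [0.6881] block front top [0.6937]
dr [0.9689 0.2474]
```

```bash
cat >> h.py <<'E'
dr=np.array([0.9689,0.2474]); nn=np.array([-dr[1],dr[0]]); O=0.543*dr-0.1717*nn; YAW=14.32
def cw(x,y,z): return [*(O+x*dr+y*nn),z]       # cradle -> world
def tc(p): p=np.array(p)[:2]-O; return np.array([p@dr,p@nn])
E
python3 - <<'E'
from h import *
d=np.load("w1.npz"); c=(d["K"],d["R"],d["t"],0)
p=ray(c,[(276.4,323.6),(242.85,329.2)],.106)[:,:2]; print(p,np.linalg.norm(p[0]-p[1]),p.mean(0),O)
v=p[1]-p[0]; print("batt yaw",np.degrees(np.arctan2(-v[0],v[1])),"in cradle",tc(p.mean(0)))
print("bot edges top face check", ray(c,[(231,303),(289,298)],.1), ray(c,[(239,270),(286,262)],0))
E
```

```text
[[ 0.49577494 -0.05194467]
 [ 0.47895625 -0.0204538 ]] 0.03570073825934858 [ 0.48736559 -0.03619924] [ 0.56859128 -0.03202193]
batt yaw 28.10585605147422 in cradle [-0.07973303  0.01604784]
bot edges top face check [[ 0.50182589 -0.00101659  0.1       ]
 [ 0.52498022 -0.05664577  0.1       ]] [[ 4.84826530e-01  2.44023994e-04  0.00000000e+00]
 [ 5.15084854e-01 -5.76399855e-02  0.00000000e+00]]
```

Run:
```python
from h import *
np.set_printoptions(precision=4,suppress=True)
P=np.array([0.487,-0.0355])
robot.move_pose([*P,0.22],[180,0,26])
robot.line_to([*P,0.12],vel=.12)
robot.set_gripper(0.05); o=robot.observe(); print(o["gripper_width"],o["gripper_force"],o["ft_force"],o["time"])
z=o["tool_pos"][2]; z=0.12
robot.line_to(cw(-0.045,0,z),vel=.05,rotation=[180,0,YAW])
robot.line_to(cw(-0.033,0,z),vel=.03)
o=robot.observe();print(tc(o["tool_pos"]),o["ft_force"],o["time"])
im=robot.grab_frame("side"); cv2.imwrite("pics/s2.png",cv2.resize(im[150:270,190:390],None,fx=4,fy=4,interpolation=cv2.INTER_CUBIC))
```

```text
0.05969507033233179 64.57460403442383 [-1.1035  0.3323  5.6857] 4.9333
[-0.0326 -0.0004] [-1.5661 -1.4342  5.5656] 6.4083
```

View pics/s2.png

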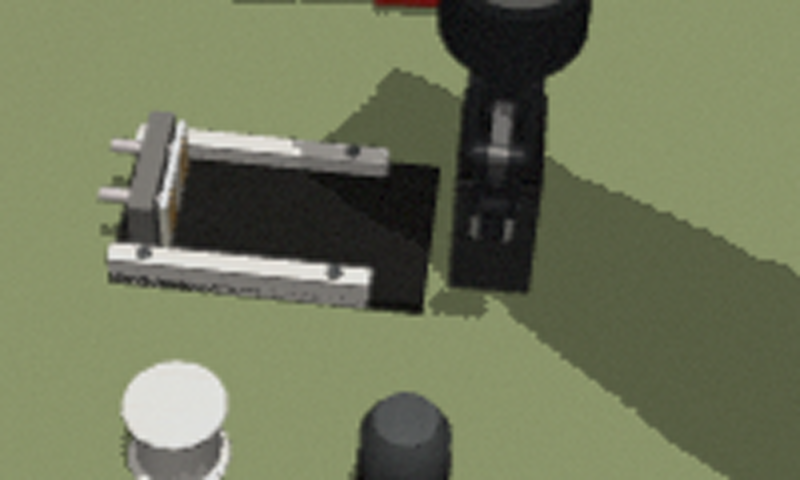

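The side view shows the gripped battery upright and square, about 1 cm short of the front edge at (437,240) in the crop. Now I'll feel for the edge.

Run:
```python
from h import *
np.set_printoptions(precision=4,suppress=True)
hit=robot.line_to(cw(-0.012,0,.12),vel=.01,guard=7)
o=robot.observe();print(hit,tc(o["tool_pos"]),o["tool_pos"][2],o["ft_force"],dr@o["ft_force"][:2],o["time"])
```

```text
True [-0.0216 -0.0004] 0.12101489342173427 [-1.105  -0.5243  4.4998] -1.200345047427095 7.6833
```

Run:
```python
from h import *
np.set_printoptions(precision=4,suppress=True)
x,y=tc(robot.observe()["tool_pos"])
for k in range(5):
    x+=0.0007
    hit=robot.line_to(cw(x,0,.12),vel=.007,guard=9); robot.pause(.1)
    o=robot.observe();f=dr@o["ft_force"][:2]; print(hit,tc(o["tool_pos"]),o["ft_force"],f)
    if f<-6: break
c=cal("side"); im=robot.grab_frame("side"); cv2.imwrite("pics/s3.png",cv2.resize(im[150:270,190:390],None,fx=4,fy=4,interpolation=cv2.INTER_CUBIC))
```

```text
True [-0.0214 -0.0003] [-2.4032  0.0607  4.9799] -2.313473370854783
True [-0.0212 -0.0003] [-2.5292 -0.5452  4.6153] -2.585366435478372
True [-0.021  -0.0003] [-2.2575 -0.5491  5.0409] -2.3230996882602684
True [-0.0208 -0.0002] [-1.8358 -0.6449  4.8826] -1.9382542992010439
True [-0.0205 -0.0002] [-2.2538 -0.7038  4.1351] -2.3577812988870526
```

View pics/s3.png

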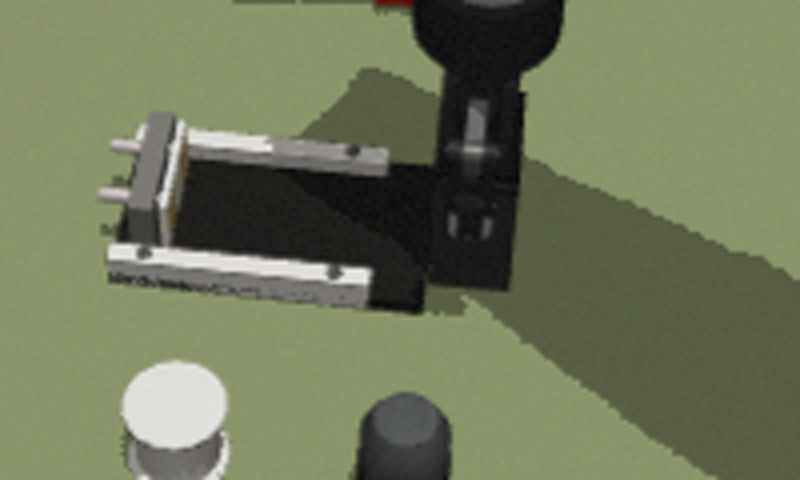

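The side view shows the battery upright, flush with the bed's front edge. The guard tripped again on each small advance, so it is in contact. I'll release it, lift off and check from above.

Run:
```python
from h import *
np.set_printoptions(precision=4,suppress=True)
robot.set_gripper(0.085)
robot.line_to([*robot.observe()["tool_pos"][:2],.23],vel=.12)
robot.move_pose(cw(0.055,0,.27),[180,0,YAW]); robot.pause(.3)
c=cal("wrist"); im=robot.grab_frame("wrist"); cv2.imwrite("pics/w3.png",im); np.savez("w3.npz",K=c[0],R=c[1],t=c[2])
pr=proj(c,np.array([cw(-.022,-.018,.106),cw(-.022,.018,.106)])); print(pr)
u,v0=pr.mean(0).astype(int); v=im.min(2)
t=np.zeros(v.shape,np.uint8); y0,y1,x0,x1=v0-25,v0+25,u-40,u+40
t[y0:y1,x0:x1]=v[y0:y1,x0:x1]>90
N,lab,st,ce=cv2.connectedComponentsWithStats(t); 
for s,q in zip(st[1:],ce[1:]):
    if s[4]>8: print(s,tc(ray(c,q,.106)[0]))
print(robot.observe()["time"], robot.observe()["ft_force"])
```

```text
[[302.5491 296.6936]
 [262.0347 296.7284]]
[303 283  19  38 267] [-0.0335 -0.0306]
[300 291   8  10  77] [-0.0209 -0.0188]
[259 292   9  10  79] [-0.0218  0.0171]
11.65 [-0.3744  0.0546 -0.1062]
```

View pics/w3.png

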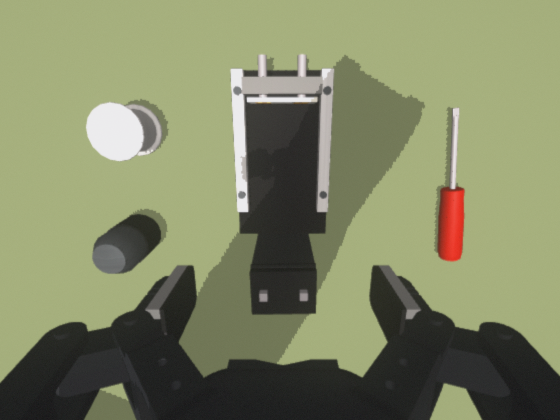

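The battery stands square against the edge, with terminals at (263,296) and (303,296). It is centred within about 1 mm and 1.5°, and the bystanders have not moved. Next is the tip.

Run:
```python
from h import *
np.set_printoptions(precision=4,suppress=True)
robot.set_gripper(0.02)
robot.move_pose(cw(-0.085,-.001,.23),[180,0,YAW])
robot.line_to(cw(-0.085,-.001,.160),vel=.12)
x=-.06
for x in np.arange(-.06,.0041,.008):
    h=robot.line_to(cw(x,-.001,.160),vel=.04,guard=15)
    o=robot.observe(); print(h,tc(o["tool_pos"]),dr@o["ft_force"][:2],o["ft_force"][2])
    if h: break
robot.pause(.4)
c=cal("side"); im=robot.grab_frame("side"); cv2.imwrite("pics/s4.png",cv2.resize(im[150:270,190:390],None,fx=4,fy=4,interpolation=cv2.INTER_CUBIC))
print(robot.observe()["time"])
```

```text
False [-0.0601 -0.0009] -0.5556119517494241 -0.49349822871058086
False [-0.052 -0.001] -2.458457793501918 -0.18183468404798053
False [-0.0438 -0.001 ] -1.1994377659892947 0.4375747135465121
False [-0.0357 -0.001 ] -1.170683936566638 0.8295838920612777
False [-0.0277 -0.001 ] -0.5785635666766983 0.2531763572463922
False [-0.0198 -0.0009] 0.7066643174110242 -0.07716370045746876
False [-0.0118 -0.001 ] 0.5171610098251826 -0.28796532232553745
False [-0.0038 -0.001 ] -0.17892721218709148 0.09806847096091723
False [ 0.0042 -0.001 ] 0.07083500578526797 -0.059467953137161425
17.675
```

View pics/s4.png

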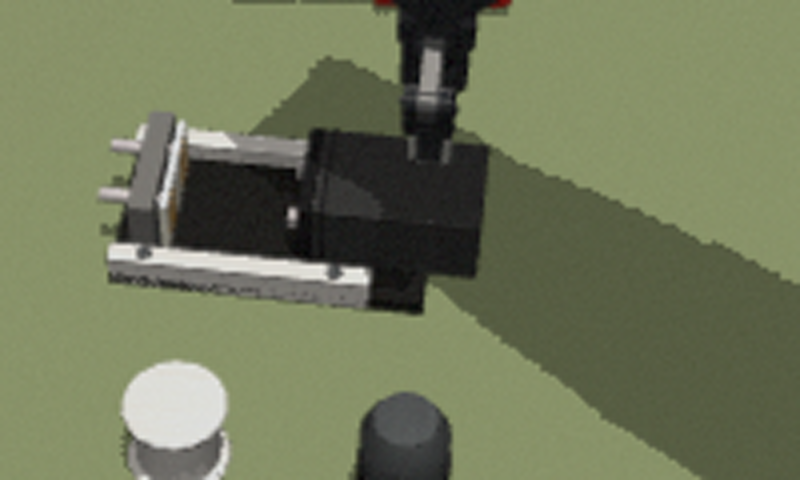

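The battery lies on the bed between the rails with its terminals leading. In the crop its foot end is at about (488,145)–(475,275) and its top end at x≈305. Let me locate the foot.

Run:
```python
from h import *
c=cal("side")
for q in [(488,145),(479,222),(312,130),(302,210)]: print(tc(ray(c,(190+q[0]/4,150+q[1]/4),.055)[0]))
print(tc(ray(c,(190+475/4,150+275/4),.01)[0]))
```

```text
[-0.02599243 -0.02702419]
[-0.02572329  0.02828151]
[ 0.07171895 -0.0250653 ]
[0.06933392 0.03259057]
[-0.02625242  0.02927659]
```

Run:
```python
from h import *
np.set_printoptions(precision=4,suppress=True)
robot.line_to(cw(-0.02,-.001,.20),vel=.15)
robot.set_gripper(0.025)
robot.move_pose(cw(-0.08,-.001,.18),[180,0,YAW])
robot.line_to(cw(-0.08,-.001,.093),vel=.1)
robot.pause(.1); o=robot.observe(); f0=dr@o["ft_force"][:2]; print("f0",f0)
for x in list(np.arange(-.045,.008,.01)):
    h=robot.line_to(cw(x,-.001,.093),vel=.03,guard=20)
    o=robot.observe(); print(h,tc(o["tool_pos"]),dr@o["ft_force"][:2],o["ft_force"][2])
    if h: break
print(o["time"])
im=robot.grab_frame("side"); cv2.imwrite("pics/s5.png",cv2.resize(im[150:270,190:390],None,fx=4,fy=4,interpolation=cv2.INTER_CUBIC))
```

```text
f0 0.07308725069981352
False [-0.0451 -0.001 ] 0.8215168372189894 0.7719074180189129
False [-0.0347 -0.001 ] 0.06506543700706703 1.0595699805713308
False [-0.0246 -0.001 ] 0.44095484807663393 0.0023877584125654282
False [-0.0146 -0.0011] 0.8292614952445966 -0.3671991924561061
False [-0.0046 -0.001 ] 0.1728247242851084 -0.6443814808767567
False [ 0.0054 -0.001 ] 0.47844021677924337 0.634230196644885
23.5667
```

View pics/s5.png

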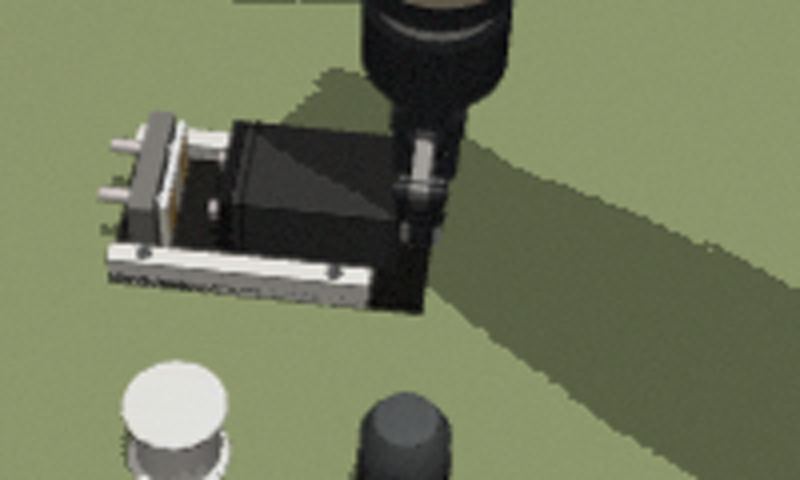

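The battery lies square, terminal tips about 20 mm from the plate (tip at (213,208), plate at x≈170 in the crop). Force reads near zero once the arm stops, so I'll bracket the sliding friction with guarded moves over the next few mm.

Run:
```python
from h import *
np.set_printoptions(precision=4,suppress=True)
for g in (3,4.5,6,8):
    robot.pause(.2); o=robot.observe(); x=tc(o["tool_pos"])[0]; f0=dr@o["ft_force"][:2]
    h=robot.line_to(cw(x+.003,-.001,.093),vel=.01,guard=g)
    o=robot.observe(); print(g,h,x,tc(o["tool_pos"])[0],f0,dr@o["ft_force"][:2],o["time"])
    if not h: break
```

```text
3 True 0.005037849166634091 0.005850977689266971 0.4519084791421575 -0.731291973331243 24.0583
4.5 False 0.005378356390163369 0.008144201134292749 -0.6770109206619992 -2.467624697774852 24.7083
```

Run:
```python
from h import *
np.set_printoptions(precision=4,suppress=True)
h=robot.line_to(cw(.042,-.001,.093),vel=.008,guard=7.5)
o=robot.observe(); print(h,tc(o["tool_pos"]),dr@o["ft_force"][:2],o["time"])
robot.pause(.3); o=robot.observe(); print(h,tc(o["tool_pos"]),dr@o["ft_force"][:2],o["time"])
```

```text
True [ 0.0268 -0.0008] -0.7660074807953524 27.0583
True [ 0.026  -0.0005] 0.280971838665587 27.3583
```

Run:
```python
from h import *
np.set_printoptions(precision=4,suppress=True)
x=.0262
for k in range(20):
    h=robot.line_to(cw(x,-.001,.093),vel=.004,guard=15); robot.pause(.08)
    o=robot.observe(); F=-dr@o["ft_force"][:2]; print(h,round(x,5),tc(o["tool_pos"]),round(F,2),o["time"])
    if h or F>9: break
    x+=.0003
```

```text
False 0.0262 [ 0.0262 -0.001 ] 0.28 27.9417
False 0.0265 [ 0.0265 -0.001 ] -0.84 28.275
False 0.0268 [ 0.0268 -0.001 ] -0.15 28.6083
False 0.0271 [ 0.0271 -0.001 ] 0.21 28.9417
False 0.0274 [ 0.0272 -0.001 ] 2.37 29.275
False 0.0277 [ 0.0273 -0.001 ] 5.02 29.6083
False 0.028 [ 0.0273 -0.001 ] 6.65 29.9417
False 0.0283 [ 0.0274 -0.001 ] 8.2 30.275
False 0.0286 [ 0.0274 -0.0009] 10.33 30.6083
```

Run:
```python
from h import *
np.set_printoptions(precision=4,suppress=True)
robot.line_to(cw(.0290,-.001,.093),vel=.004,guard=8)
for _ in range(4):
    robot.pause(.3); o=robot.observe(); print(tc(o["tool_pos"]),-dr@o["ft_force"][:2],o["ft_force"][2])
robot.line_to(cw(.0240,-.001,.093),vel=.005)
robot.line_to(cw(-.02,-.001,.093),vel=.06)
robot.line_to(cw(-.05,-.001,.2),vel=.12)
im=robot.grab_frame("side"); cv2.imwrite("pics/s6.png",cv2.resize(im[150:270,190:390],None,fx=4,fy=4,interpolation=cv2.INTER_CUBIC)); print(robot.observe()["time"])
```

```text
[ 0.0275 -0.0009] 12.124716319587098 7.596300337779195
[ 0.0275 -0.0009] 11.596286812530362 6.372471163397746
[ 0.0275 -0.0009] 12.456190989276537 6.95997199255857
[ 0.0275 -0.001 ] 11.88601869238298 6.898341802805196
35.2167
```

View pics/s6.png

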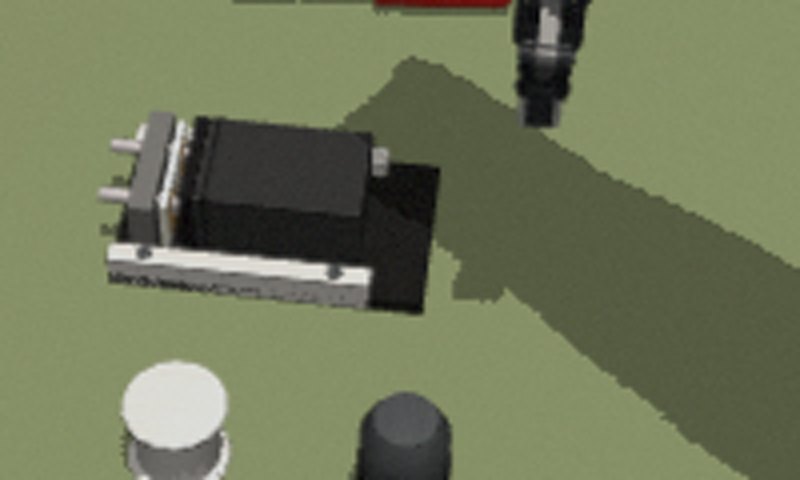

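The battery lies flat and square between the rails. Its terminals, at x≈185 in the crop, are against the plate, the arm is clear and the bystanders look unmoved. Handing in.

```bash
python3 -c "
from plant import robot
print(robot.job_done())"
```

```text
the job is handed in; nothing more can be done
None
```

I handed the job in: the battery lies on the bed with its terminals against the contact plate, pressed at about 12 N at the wrist (roughly 8–12 N on the plate) for just over a second and then released; residual contact was judged from the picture, not measured, and no verdict came back.

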